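# Dispense one bar of soap and catch it on the chute

## Task

Dispense one bar of soap for me, without picking it up: press the brass ejector key of the soap dispenser with one finger while the other finger stands in the chute, so that the front bar pops out and is stopped part-way down the chute, well short of its open end, and comes to rest there. With that finger kept in front of it, ease the bar slowly down until its front face is level with the open end of the chute, and let the key spring back so that the next bar moves up into the seat. Finish while still holding the bar there with the finger so that I can take it, and leave everything else on the table where it is.

Things in the scene. Friction and masses are not known exactly. Their poses are not given: they have to be found in the camera images.
- dispenser: Low counter-top soap dispenser of light wood, steel and brass, 236 mm long (x), 138 mm wide, about 140 mm high, fixed to the table. Origin on the table under the chute's centre line, half-way along; z up, x points to its high back end, so bars come out towards -x (roughly towards the robot). The plinth spans y = -54 to +84 mm.
- chute: Its sloping chute, open on top, fixed. Origin on the slick runners under the middle of the front bar (x 20, y 0, z 83 mm of the dispenser); x points up the slope (20 degrees), y across, z square to it. 82 mm wide inside; side rails 6.5 mm thick, 22 mm high; the floor between the runners lies 5 mm lower. A 5 mm lip at x = -27 to -31 mm seats the front bar; the lower end, at x = -140 mm, is open.
- outlet (a point): Middle of the chute's open lower end, at runner height (35 mm above the table). When the bar's front face is level with it, the bar's upper front edge, which a finger standing upright touches, lies 9 mm farther out horizontally and 60 mm above the table.
- ejector_key (a joint): Ejector key: 0 m up, 0.012 m fully pressed (straight down), springs back. About 1.5 N to start, 4 to 5 N fully down, then a hard stop. It lifts a plate under the front bar; from about 0.007 m on the bar clears the lip and slides down the chute, over the end some 0.4 s later. While down it holds the second bar back; when it comes up, that bar moves into the seat.
- key_top (a point): Top centre of the brass key cap (34 mm along x, 27 mm across), left of the chute: x -88, y +63.5 mm of the dispenser, 68 mm above the table up, 56 mm pressed. Abreast of it the runners in the chute are 44 mm above the table, so a fingertip level with one on the pressed key stands 12 mm above them in the bar's path and stops it 45 mm short of the open end. The cover under the cap is 47 mm high and ends 3 mm in front of it.
- soap_front_center (a point): Centre (13 mm above its underside) of the front bar, a wrapped soap bar 52 mm along the chute, 78 mm across, 26 mm high, 0.08 to 0.15 kg, lying in the seat against the lip. Its axes are those of the chute. Its front face is level with the open end when the centre is at x = -114 mm in the chute's frame; it tips off at -140.
- soap_next_center (a point): Centre of the second bar, of the same size, queued right behind the front one under a brass strap; it moves 53 mm down into the seat when the front bar is out and the key is up, and must not come farther.
- keepsake_box: Bystander: walnut keepsake box, 124 x 169 x 68 mm, origin under its centre.
- counter_bell: Bystander: brass counter bell, 82 mm across, 61 mm high, origin under its centre.
- soap_table: Bystander: wrapped soap bar lying on the table, 52 x 78 x 26 mm, origin under its centre.
- tin_fig: Bystander: candle tin, 64 mm across, 45 mm high, origin under its centre.
- tin_salt: Bystander: candle tin, 64 mm across, 45 mm high, origin under its centre.
- mug_white: Bystander: white mug, 74 x 105 x 88 mm, origin under its centre.
- pump_amber: Bystander: amber pump bottle, 70 x 62 x 175 mm, origin under its centre.
Mind the look-alikes: they are no part of the job. What is shaped like the part that bears soap_next_center but purple is not meant. What is shaped like the part that bears soap_front_center but red is not meant.

How it is judged (in metres and radians):
On the way, in this order (a step that is already met when the one before it is completed fails the run):
1. the ejector key is pressed (value of joint ejector_key above 0.004 m).
2. the front bar, out of its seat, is stopped up on the chute (x of soap_front_center in the frame of chute between -0.096 and -0.045 m and z of soap_front_center in the frame of chute below 0.024 m and linear speed of soap_front below 0.06 m/s), for 0.15 s.
At the end, for the whole second after the job is handed in: The front bar lies flat on the chute (0.2 rad; centre 8 to 24 mm above the runners, within 10 mm of mid-chute), front face within 10 mm of the open end, at rest (15 mm/s), a finger touching it (0.05 N); the key is up (2 mm) and the next bar is in the seat (10 mm) (x of soap_front_center in the frame of chute between -0.124 and -0.104 m and y of soap_front_center in the frame of chute between -0.01 and 0.01 m and z of soap_front_center in the frame of chute between 0.008 and 0.024 m and angle between the z axis of chute and the z axis of soap_front_center, either way round below 0.2 rad and linear speed of soap_front below 0.015 m/s and contact force between the fingers and soap_front above 0.05 N and x of soap_next_center in the frame of chute between -0.01 and 0.01 m and value of joint ejector_key below 0.002 m); the arm keeps its last pose, push and grip.
It fails at once if the front bar slid off the end of the chute (x of soap_front_center in the frame of chute below -0.138 m).
It fails at once if the front bar ran fast towards the open end (x of soap_front_center in the frame of chute below -0.099 m and linear speed of soap_front above 0.3 m/s).
It fails at once if the front bar was lifted off the chute (z of soap_front_center in the frame of chute above 0.045 m).
It fails at once if the second bar came out or was lifted (x of soap_next_center in the frame of chute below -0.02 m or z of soap_next_center in the frame of chute above 0.045 m).
It fails at once if something else on the table was moved more than 2 cm (distance of any of keepsake_box, counter_bell, soap_table, tin_fig, tin_salt, mug_white, pump_amber from where it was at the start of the episode above 0.02 m).
It also fails if it takes over 32 s, if anything falls off the work surface, if the arm or the gripper's body presses on something with over 40 N, if the wrist force passes 120 N, or if a joint passes its speed limit or range.

## Robot

A 6-joint arm with a two-finger parallel gripper is mounted at the origin on a cart in front of the work surface, level with it; the furniture and walls round the work are solid. World frame = base frame: x ahead of the robot, y to its left, z up, the work surface at z = 0. Lengths are in m, angles in degrees, forces in N, time in s.
With the tool pointing down it reaches from about 0.4 to 0.825 m from the base axis. Payload 7 kg.
Tool frame: the origin (TCP) lies between the finger pads; the fingertips stand 22 mm ahead of it and the grasp point (between the pads) lies 3 mm ahead of it; z points along the fingers, y is the line along which they close (so a half turn about z gives the same grasp; the last joint's range is limited). The gripper opens to 88 mm and grips with 3 to 60 N. Pads are 19 mm wide; open, the fingers measure 130 mm over their backs; the gripper's body (78 mm by 193 mm) begins 47 mm behind the grasp point.
Start: joints at [-48.81, 20.546, 0.682, 0, -70.136, -16.507], TCP at [0.282, -0.613, 0.249] pointing down, gripper open.
Joint ranges: [-176.03, 176.03], [-82.01, 121.73], [-58.28, 71.71], [-173.87, 95.51], [-174.79, -0.11], [-173.66, 173.66]. Speed limits (degrees/s): [136.94, 136.94, 172.46, 180, 180, 180].

## Interface

Orientations are given as [roll, pitch, yaw] about the fixed x, y, z axes, in that order (R = Rz(yaw) Ry(pitch) Rx(roll)).
In Python, from plant import ctrl gives the robot as it stands.
- The arm moves only by the tool apply_moves, never from a script. Its argument "targets" is a list of rows, each an object with "travel": the shift along the tool's x, y, z in mm, a list of three; "roll": the turn about the tool's z in degrees; "jaw": the finger opening in mm, from 0 to 87.6. In form: [{"travel": [tx, ty, tz], "roll": roll, "jaw": jaw}, ...]. A call has 1 to 10 rows; each row shifts and turns the commanded pose from where the row before left it, along the tool's axes as they then stand; what a row does not reach is not made up. A row lasts 1/10 s, in which the tool goes at most 50 mm and 8.59 degrees, less where a joint would pass 70% of its speed; a pose out of reach is approached as far as the arm can. A call with a gripper value outside its range is refused whole. The fingers move at their own pace and stop on an object; the grip force is fixed at half the most. Time passes only in rows, so rows that do not move let the fingers close. It gives the time, the measured TCP pose, the force, the opening and the grip force at its end, in the units of the state.
- ctrl.get_obs(): the state, without advancing time (a new reading comes with each control period).
- ctrl.snapshot(name): name is "scene" or "top" or "wrist"; returns the picture (384x512x3 uint8, red, green, blue); there is no depth.
- ctrl.calibration(name): a dict with "K" (3x3 intrinsics, pixels), "extrinsics" (4x4, takes a point from camera to world coordinates); the wrist camera has in their place "hand_eye" (4x4, takes a point from camera to tool coordinates, whose origin is the TCP and whose axes are the flange's). Camera axes: x right, y down, z forward; pixel columns grow to the right and rows downward; lengths in m; the calibration is good to about 2 mm. A picture is of the moment at which its call begins: read the wrist's pose just before it. calibration takes no time and is no camera call.
- ctrl.close_job(): hands the job in; it is judged then, once.
The state is a dict: "clock": time; "joint_pos": joint angles; "qvel": joint speeds; "tau": joint torques, N m; "tool_pos": TCP position; "orientation": TCP orientation; "force": force on the tool from outside, world axes, zero at the start; "moment": the same for the moment, N m; "opening": finger opening in m; "gripper_force": force on a finger pad.
Only numpy, scipy, OpenCV 4.12 (cv2) and the standard library are available. Lean on these libraries where they do the work, as an engineer would, in place of code of your own. Each camera call takes 0.05 s, during which the arm holds its last target. There are 200 camera calls.

## Working session

There is one attempt and no reset: what is moved stays moved. The work goes in short steps, Python scripts to look and compute and a tool call to move; the robot and the scene stay as the last step left them, time stands still between calls to the robot, and variables do not carry over. Pictures are saved under pics/ and viewed, at most 10 in all, crops included, and the job is handed in when it is done.

Besides the shell and the picture viewer there is one more tool, called after "Emit:" as name(argument=value, ...), one argument or row to a line, values as JSON. apply_moves: Moves the arm, as the interface text tells. Its arguments: {"type":"object","properties":{"targets":{"type":"array","items":{"type":"object","properties":{"travel":{"type":"array","items":{"type":"number"}},"roll":{"type":"number"},"jaw":{"type":"number"}}}}},"required":["targets"]}

```bash
mkdir -p pics; python3 - <<'E'
from plant import ctrl
import cv2,numpy as np
o=ctrl.get_obs();print({k:np.round(v,3) for k,v in o.items()})
for n in("scene","top"):
    cv2.imwrite(f"pics/{n}0.png",cv2.resize(ctrl.snapshot(n)[:,:,::-1],(800,600),interpolation=cv2.INTER_CUBIC))
    c=ctrl.calibration(n);print(n,np.round(c["K"],1).tolist(),np.round(c["extrinsics"],3).tolist())
print(ctrl.calibration("wrist"))
E
```

```text
{'clock': np.float64(0.0), 'joint_pos': array([-4.8811e+01,  2.0590e+01,  6.3600e-01, -2.1000e-02, -7.0135e+01,
       -1.6509e+01]), 'qvel': array([ 0.076, -0.084,  0.03 , -0.083, -0.006, -0.079]), 'tau': array([ 2.0000e-03, -5.8271e+01,  2.9305e+01,  6.9970e+00,  7.0000e-03,
       -0.0000e+00]), 'tool_pos': array([ 0.282, -0.613,  0.248]), 'orientation': array([ 1.79909e+02, -6.00000e-03, -1.55327e+02]), 'force': array([-0.066, -1.1  ,  0.316]), 'moment': array([ 0.  ,  0.01, -0.01]), 'gripper_force': np.float64(0.0), 'opening': np.float64(0.088)}
scene [[481.0, 0.0, 259.0], [0.0, 481.0, 192.5], [0.0, 0.0, 1.0]] [[-0.883, -0.267, 0.386, -0.015], [-0.47, 0.501, -0.727, 1.061], [0.001, -0.823, -0.568, 0.926], [0.0, 0.0, 0.0, 1.0]]
top [[448.3, 0.0, 254.6], [0.0, 448.3, 187.1], [0.0, 0.0, 1.0]] [[0.026, -0.988, 0.153, 0.316], [-1.0, -0.027, -0.006, -0.023], [0.01, -0.153, -0.988, 1.658], [0.0, 0.0, 0.0, 1.0]]
{'K': array([[279.42479188,   0.        , 255.21313251],
       [  0.        , 279.42479188, 188.48052189],
       [  0.        ,   0.        ,   1.        ]]), 'hand_eye': array([[ 3.84774667e-04, -9.53603829e-01, -3.01064096e-01,
         8.14970296e-02],
       [ 9.99999435e-01,  6.65250459e-04, -8.29095656e-04,
        -5.46236495e-05],
       [ 9.90911820e-04, -3.01063607e-01,  9.53603546e-01,
        -1.36495117e-01],
       [ 0.00000000e+00,  0.00000000e+00,  0.00000000e+00,
         1.00000000e+00]])}
```

View pics/scene0.png

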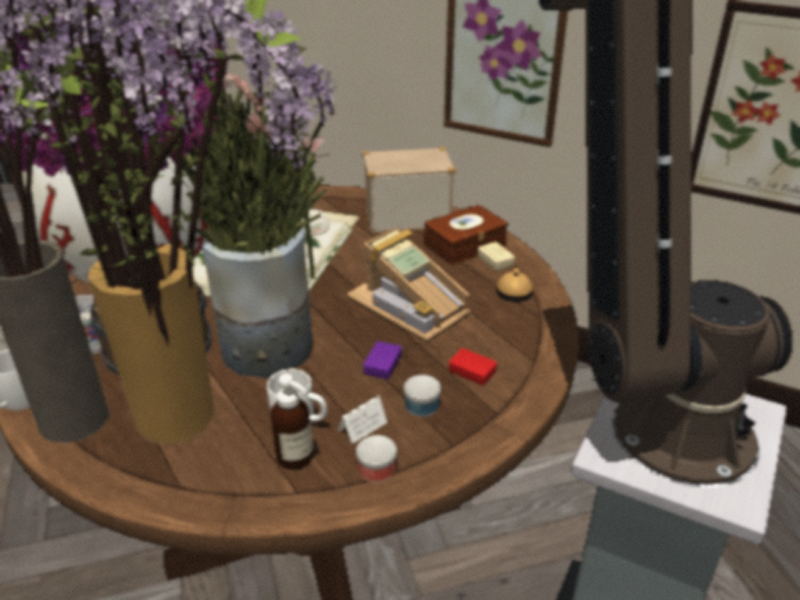

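View pics/top0.png

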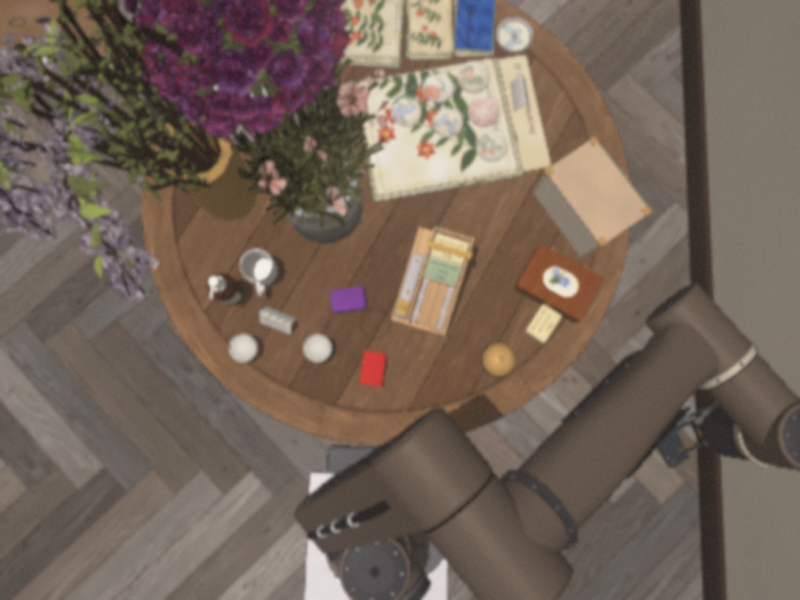

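The dispenser is at about (435,280) in the top view, with its chute running toward the lower left. The front bar is the one on the chute near the green strap area. The loose red (373,368), purple (348,300) and yellow (543,323) bars are look-alikes or bystanders. I'll confirm with enlarged crops.

```bash
python3 - <<'E'
from plant import ctrl
import cv2,numpy as np
a=ctrl.snapshot("top")[:,:,::-1];b=ctrl.snapshot("scene")[:,:,::-1]
# top crop cols 240-315 rows 140-220 x7 ; scene crop cols 220-305 rows 140-220 
A=cv2.resize(a[140:220,245:310],None,fx=6,fy=6,interpolation=cv2.INTER_CUBIC)
B=cv2.resize(b[140:220,220:304],None,fx=4.8,fy=6,interpolation=cv2.INTER_CUBIC)
cv2.imwrite("pics/crop.png",np.hstack([A,B]))
print(A.shape,B.shape)
E
```

```text
(480, 390, 3) (480, 403, 3)
```

View pics/crop.png

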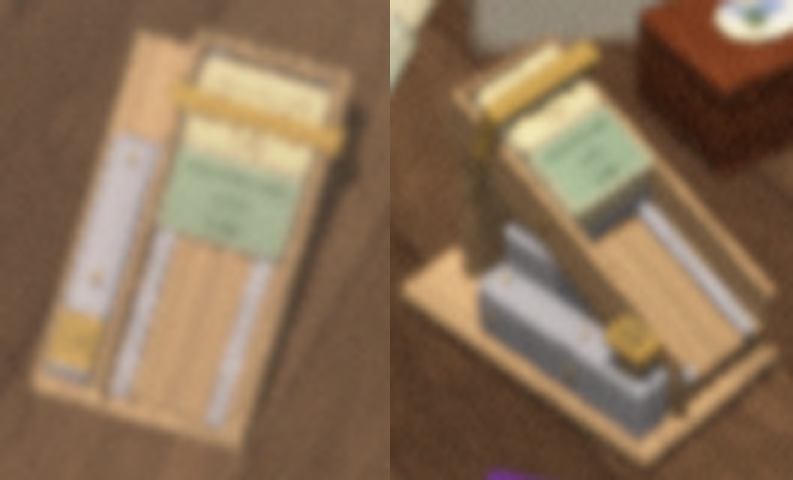

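The crop shows the front bar in green, seated under the lip, with the cream second bar behind it under the strap. The key cap is at (75,338) in the left half and (632,338) in the right. I'll fit the dispenser's pose from these features.

```bash
cat > h.py <<'E'
import numpy as np
from scipy.optimize import least_squares
from plant import ctrl
c20,s20=np.cos(np.radians(20)),np.sin(np.radians(20))
def ch(x,y,z): return np.array([20+x*c20-z*s20,y,83+x*s20+z*c20])
def world(p,q):
    x,y,a=p;c,s=np.cos(a),np.sin(a);q=np.asarray(q)/1000
    return np.array([x+c*q[0]-s*q[1],y+s*q[0]+c*q[1],q[2]])
def proj(K,T,P):
    v=np.linalg.inv(T)@np.r_[P,1];u=K@v[:3];return u[:2]/u[2]
def fit(obs,p0):
    f=lambda p:np.concatenate([proj(K,T,world(p,q))-px for K,T,q,px in obs])
    r=least_squares(f,p0,loss="soft_l1");return r.x,f(r.x).reshape(-1,2)
def tcpT(o):
    from scipy.spatial.transform import Rotation as R
    T=np.eye(4);T[:3,:3]=R.from_euler("xyz",o["orientation"],degrees=True).as_matrix();T[:3,3]=o["tool_pos"];return T
E
python3 - <<'E'
from h import *
t=lambda u,v:np.array([245+u/6-.4,140+v/6-.4]); s=lambda u,v:np.array([220+(u-390)/4.8-.4,140+v/6-.4])
ct,cs=ctrl.calibration("top"),ctrl.calibration("scene")
key=[-88,63.5,68]
obs=[(ct,key,t(75,338)),(ct,[-118,84,10],t(35,388)),(ct,[118,84,10],t(138,35)),(ct,ch(-26,39,26),t(162,225)),(ct,ch(-26,-39,26),t(278,257)),(ct,ch(-140,-47,22),t(240,443)),
(cs,key,s(632,336)),(cs,[-118,84,10],s(645,460)),(cs,[118,84,10],s(403,285)),(cs,ch(-26,39,26),s(585,218)),(cs,ch(-26,-39,26),s(650,160)),(cs,[-118,-54,10],s(775,348))]
obs=[(c["K"],c["extrinsics"],q,p) for c,q,p in obs]
p,r=fit(obs,[.6,-.05,0]);print(p,np.degrees(p[2]));print(r.round(1))
for n,q in(("key",key),("outlet",ch(-140,0,0)),("edge",ch(-140,0,26))):print(n,world(p,q).round(4))
E
```

```text
[ 0.59849516 -0.1281237  -0.26605733] -15.24396203433176
[[ 0.3 -0.1]
 [-0.9 -0.2]
 [-0.  -0.8]
 [-1.4 -0.4]
 [ 0.5  0.5]
 [-0.2 -0.1]
 [ 0.7 -0.8]
 [ 0.4  0.2]
 [-0.8  0.4]
 [-1.6 -1.3]
 [ 1.1 -0.9]
 [ 1.2  0.4]]
key [ 0.5303 -0.0437  0.068 ]
outlet [ 0.4909 -0.0988  0.0351]
edge [ 0.4823 -0.0965  0.0595]
```

Emit:
apply_moves(
  targets=[
    {"travel": [0,0,0],"roll": 8,"jaw": 42.5},
    {"travel": [0,0,0],"roll": 8,"jaw": 42.5},
    {"travel": [0,0,0],"roll": 8,"jaw": 42.5},
    {"travel": [0,0,0],"roll": 8,"jaw": 42.5},
    {"travel": [0,0,0],"roll": 8,"jaw": 42.5},
    {"travel": [-6,39,4],"roll": 0,"jaw": 42.5},
    {"travel": [-6,39,4],"roll": 0,"jaw": 42.5},
    {"travel": [-6,39,4],"roll": 0,"jaw": 42.5},
    {"travel": [-6,39,4],"roll": 0,"jaw": 42.5},
    {"travel": [-6,39,4],"roll": 0,"jaw": 42.5},
  ],
)

```text
clock: 1.2
tool_pos: [0.3626, -0.4317, 0.2283]
orientation: [180.0, -0.0, 164.7]
force: [0.9, 0.5, 0.3]
opening: 0.0427
gripper_force: 0.0
```

Emit:
apply_moves(
  targets=[
    {"travel": [-6,39,5],"roll": 0,"jaw": 42.5},
    {"travel": [-6,39,5],"roll": 0,"jaw": 42.5},
    {"travel": [-6,39,5],"roll": 0,"jaw": 42.5},
    {"travel": [-6,39,5],"roll": 0,"jaw": 42.5},
    {"travel": [-6,39,5],"roll": 0,"jaw": 42.5},
    {"travel": [-6,39,5],"roll": 0,"jaw": 42.5},
    {"travel": [-6,39,5],"roll": 0,"jaw": 42.5},
    {"travel": [-6,39,5],"roll": 0,"jaw": 42.5},
    {"travel": [-6,39,5],"roll": 0,"jaw": 42.5},
    {"travel": [-6,39,5],"roll": 0,"jaw": 42.5},
  ],
)

```text
clock: 2.2
tool_pos: [0.5236, -0.0712, 0.1785]
orientation: [180.0, 0.0, 164.7]
force: [0.9, -1.1, 0.4]
opening: 0.0424
gripper_force: 0.0
```

```bash
python3 - <<'E'
from h import *
import cv2
o=ctrl.get_obs();print(o["clock"],o["tool_pos"],o["orientation"],o["opening"],o["force"],o["joint_pos"])
cv2.imwrite("pics/w1.png",cv2.resize(ctrl.snapshot("wrist")[:,:,::-1],(800,600),interpolation=cv2.INTER_CUBIC))
np.save("T1.npy",tcpT(o))
E
```

```text
2.2 [ 0.52358177 -0.07123169  0.17851111] [1.79990288e+02 1.69058055e-02 1.64691219e+02] 0.04236389077525849 [ 0.9302508  -1.05077922  0.38102925] [ 1.35356661e+01  1.01505937e+01 -2.34313254e+01 -4.21565003e-04
 -5.63985871e+01 -1.18844213e+02]
```

View pics/w1.png

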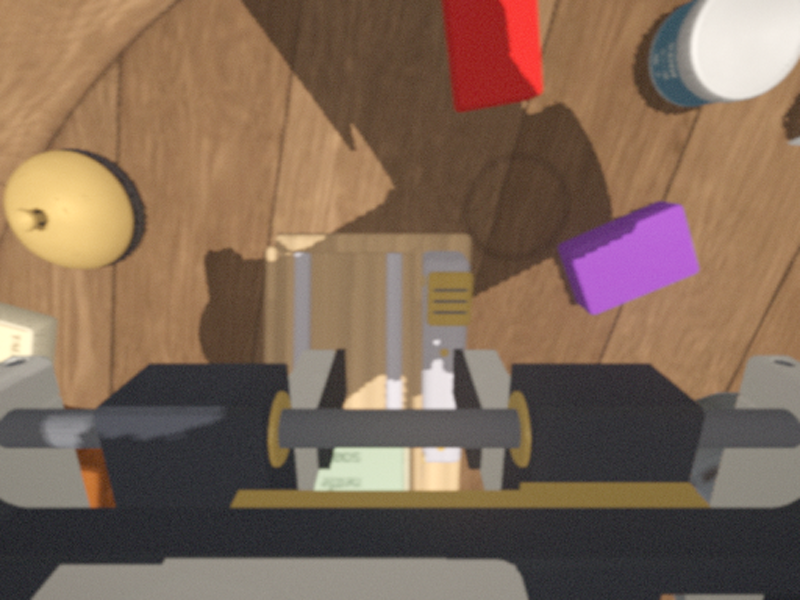

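The wrist view shows the key cap spanning about (428–471, 272–326), runner ends at (302,253) and (394,253), and the fingers' tips at rows above ~350. I'll refine the pose with these.

```bash
python3 - <<'E'
from h import *
T=np.load("T1.npy");c=ctrl.calibration("wrist");K=c["K"];E=T@c["hand_eye"]
w=lambda u,v:np.array([u*.64-.2,v*.64-.2])
obs=[(K,E,[-105,50,68],w(428,272)),(K,E,[-105,77,68],w(471,272)),(K,E,[-71,50,68],w(428,326)),(K,E,[-71,77,68],w(472,326)),(K,E,[-118,84,10],w(472,234))]
p,r=fit(obs,[.5985,-.128,-.266]);print(p,np.degrees(p[2]),r.round(1).tolist())
p0=[.5985,-.128,-.266]
for n,pp in(("w",p),("old",p0)):
    print(n,"key",world(pp,[-88,63.5,68]).round(4))
    for q in [(-140,29,0),(-140,-29,0),(-140,44,22),(-140,-44,22)]: print((proj(K,E,world(pp,ch(*q)))/.64).round())
L=lambda q:(T[:3,:3].T@(world(p,q)-T[:3,3])*1000).round(1)
print("tool frame: key",L([-88,63.5,68]),"centre",L([-88,31.75,56+22]))
# where fingertips project
for y in (-32.2,-21.2,21.2,32.2):print(y,[(proj(K,E,(T@[x,y/1e3,.022,1])[:3])/.64).round().tolist() for x in(-.0095,.0095)])
E
```

```text
[ 0.60024616 -0.12554461 -0.25792013] -14.777734674514035 [[-0.1, 0.2], [2.0, -0.1], [-0.5, 0.3], [-0.2, 0.1], [-0.4, -0.6]]
w key [ 0.5314 -0.0417  0.068 ]
[392. 250.]
[303. 250.]
[417. 244.]
[270. 245.]
old key [ 0.5303 -0.0436  0.068 ]
[389. 248.]
[300. 249.]
[413. 243.]
[267. 243.]
tool frame: key [  0.3  30.5 110.5] centre [  0.   -1.2 100.5]
-32.2 [[320.0, 390.0], [317.0, 347.0]]
-21.2 [[347.0, 390.0], [345.0, 347.0]]
21.2 [[450.0, 390.0], [452.0, 347.0]]
32.2 [[477.0, 390.0], [480.0, 347.0]]
```

Emit:
apply_moves(
  targets=[
    {"travel": [0,-1.2,30],"roll": -0.5,"jaw": 42.5},
    {"travel": [0,0,30],"roll": 0,"jaw": 42.5},
    {"travel": [0,0,20],"roll": 0,"jaw": 42.5},
    {"travel": [0,0,4],"roll": 0,"jaw": 42.5},
    {"travel": [0,0,0],"roll": 0,"jaw": 42.5},
  ],
)

```text
clock: 2.75
tool_pos: [0.5227, -0.0742, 0.0943]
orientation: [-180.0, -0.1, 165.2]
force: [0.1, 0.7, 0.8]
opening: 0.0426
gripper_force: 0.0
```

```bash
python3 - <<'E'
from h import *
import cv2
o=ctrl.get_obs();print(o["clock"],o["tool_pos"],o["orientation"],o["opening"],o["force"])
p=[.60025,-.12554,-.25792];T=tcpT(o)
print((T[:3,:3].T@(world(p,[-88,31.75,79])-T[:3,3])*1000).round(1))
a=cv2.resize(ctrl.snapshot("wrist")[130:300,140:340,::-1],None,fx=2.6,fy=2.6,interpolation=cv2.INTER_CUBIC)
b=cv2.resize(ctrl.snapshot("scene")[140:220,220:276,::-1],None,fx=4.8,fy=5.525,interpolation=cv2.INTER_CUBIC)
cv2.imwrite("pics/w2.png",np.hstack([a,b]))
E
```

```text
2.75 [ 0.52266239 -0.07415592  0.09428233] [-1.79955787e+02 -6.81534834e-02  1.65187652e+02] 0.04264741379417136 [0.11706272 0.66034874 0.75948374]
[-0.1  1.9 15.3]
```

View pics/w2.png

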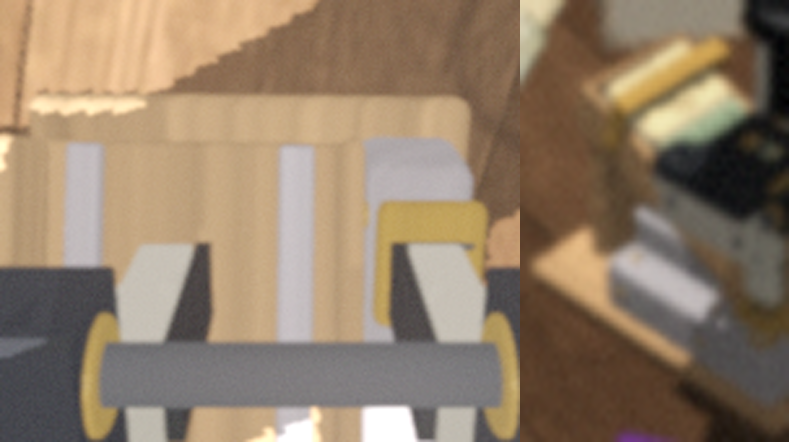

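The chute finger's tip (172,245) sits between the runners (85 and 297). The key finger (about 432,245) is centred over the brass cap. Next I nudge 1.5 mm left and press.

Emit:
apply_moves(
  targets=[
    {"travel": [0,1.5,2],"roll": 0,"jaw": 42.5},
    {"travel": [0,0,3],"roll": 0,"jaw": 42.5},
    {"travel": [0,0,3],"roll": 0,"jaw": 42.5},
    {"travel": [0,0,3],"roll": 0,"jaw": 42.5},
    {"travel": [0,0,3],"roll": 0,"jaw": 42.5},
    {"travel": [0,0,1],"roll": 0,"jaw": 42.5},
    {"travel": [0,0,0],"roll": 0,"jaw": 42.5},
    {"travel": [0,0,0],"roll": 0,"jaw": 42.5},
    {"travel": [0,0,0],"roll": 0,"jaw": 42.5},
    {"travel": [0,0,0],"roll": 0,"jaw": 42.5},
  ],
)

```text
clock: 3.85
tool_pos: [0.5233, -0.0726, 0.0796]
orientation: [180.0, 0.0, 165.2]
force: [2.5, 1.3, 2.3]
opening: 0.0427
gripper_force: 1.5
```

```bash
python3 - <<'E'
from h import *
import cv2
o=ctrl.get_obs();print(o["clock"],o["tool_pos"],o["orientation"],o["opening"],o["force"])
a=cv2.resize(ctrl.snapshot("wrist")[130:300,140:340,::-1],None,fx=2.4,fy=2.4,interpolation=cv2.INTER_CUBIC)
b=cv2.resize(ctrl.snapshot("scene")[150:218,220:276,::-1],None,fx=5,fy=6,interpolation=cv2.INTER_CUBIC)
cv2.imwrite("pics/w3.png",np.hstack([a,b]))
E
```

```text
3.85 [ 0.52334804 -0.07255392  0.07964323] [1.79993357e+02 1.26524147e-02 1.65183702e+02] 0.042658990656863724 [2.48809999 1.33858745 2.30902635]
```

View pics/w3.png

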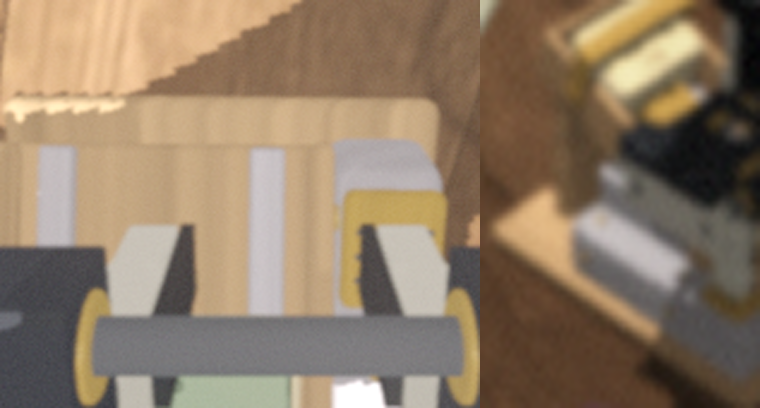

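The green front bar now rests against the chute finger, with its face visible at about (235,390). The cream second bar is still held back. I ease the fingers outward slowly.

Emit:
apply_moves(
  targets=[
    {"travel": [1,0,0],"roll": 0,"jaw": 42.5},
    {"travel": [2,0,0],"roll": 0,"jaw": 42.5},
    {"travel": [2,0,0],"roll": 0,"jaw": 42.5},
    {"travel": [2,0,0],"roll": 0,"jaw": 42.5},
    {"travel": [2,0,0],"roll": 0,"jaw": 42.5},
    {"travel": [2,0,0],"roll": 0,"jaw": 42.5},
    {"travel": [2,0,0],"roll": 0,"jaw": 42.5},
    {"travel": [2,0,0],"roll": 0,"jaw": 42.5},
    {"travel": [2,0,0],"roll": 0,"jaw": 42.5},
    {"travel": [2,0,0],"roll": 0,"jaw": 42.5},
  ],
)

```text
clock: 4.95
tool_pos: [0.5047, -0.0677, 0.0796]
orientation: [180.0, 0.0, 165.2]
force: [1.5, -0.1, 2.6]
opening: 0.0426
gripper_force: 1.4
```

Emit:
apply_moves(
  targets=[
    {"travel": [2,0,0],"roll": 0,"jaw": 42.5},
    {"travel": [2,0,0],"roll": 0,"jaw": 42.5},
    {"travel": [2,0,0],"roll": 0,"jaw": 42.5},
    {"travel": [2,0,0],"roll": 0,"jaw": 42.5},
    {"travel": [2,0,0],"roll": 0,"jaw": 42.5},
    {"travel": [2,0,0],"roll": 0,"jaw": 42.5},
    {"travel": [0,0,2],"roll": 0,"jaw": 42.5},
    {"travel": [0,0,2],"roll": 0,"jaw": 42.5},
    {"travel": [0,0,0],"roll": 0,"jaw": 42.5},
  ],
)

```text
clock: 5.85
tool_pos: [0.4928, -0.0647, 0.0751]
orientation: [-180.0, -0.1, 165.2]
force: [-1.6, 0.3, -0.3]
opening: 0.0426
gripper_force: 0.4
```

```bash
python3 - <<'E'
from h import *
import cv2
o=ctrl.get_obs();print(o["clock"],o["tool_pos"],o["orientation"],o["opening"],o["force"])
p=[.60025,-.12554,-.25792];T=tcpT(o)
print((T[:3,:3].T@(world(p,[-130,31.75,71])-T[:3,3])*1000).round(1))
a=cv2.resize(ctrl.snapshot("wrist")[130:300,140:340,::-1],None,fx=2.4,fy=2.4,interpolation=cv2.INTER_CUBIC)
b=cv2.resize(ctrl.snapshot("scene")[150:218,220:276,::-1],None,fx=5,fy=6,interpolation=cv2.INTER_CUBIC)
cv2.imwrite("pics/w4.png",np.hstack([a,b]))
E
```

```text
5.85 [ 0.49281914 -0.06471251  0.07505229] [-1.79974505e+02 -6.11932533e-02  1.65174710e+02] 0.04258601097770123 [-1.62777462  0.2823148  -0.27670787]
[10.6  0.3  4.1]
```

View pics/w4.png

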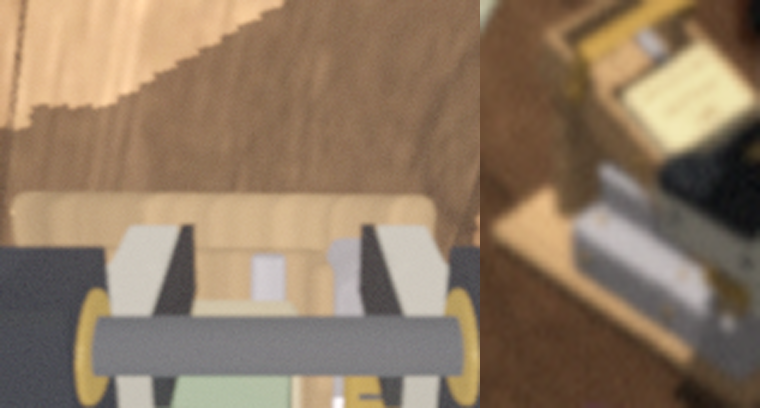

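The key has sprung up and the second bar is in the seat. The front bar follows the finger, its front edge near (230,303). About 10.5 mm remain.

Emit:
apply_moves(
  targets=[
    {"travel": [1.5,0,1],"roll": 0,"jaw": 42.5},
    {"travel": [1.5,0,1],"roll": 0,"jaw": 42.5},
    {"travel": [1.5,0,1],"roll": 0,"jaw": 42.5},
    {"travel": [1.5,0,1],"roll": 0,"jaw": 42.5},
    {"travel": [1.5,0,0],"roll": 0,"jaw": 42.5},
    {"travel": [1.5,0,0],"roll": 0,"jaw": 42.5},
    {"travel": [1,0,0],"roll": 0,"jaw": 42.5},
    {"travel": [0.5,0,0],"roll": 0,"jaw": 42.5},
    {"travel": [0,0,0],"roll": 0,"jaw": 42.5},
    {"travel": [0,0,0],"roll": 0,"jaw": 42.5},
  ],
)

```text
clock: 6.95
tool_pos: [0.4831, -0.062, 0.0716]
orientation: [-180.0, -0.0, 165.2]
force: [-0.1, 0.3, -0.2]
opening: 0.0421
gripper_force: 0.2
```

```bash
python3 - <<'E'
from h import *
import cv2
o=ctrl.get_obs();print(o["clock"],o["tool_pos"],o["orientation"],o["opening"],o["force"])
p=[.60025,-.12554,-.25792];T=tcpT(o)
print((T[:3,:3].T@(world(p,[-130,31.75,71])-T[:3,3])*1000).round(1))
c=ctrl.calibration("wrist");K=c["K"];E=T@c["hand_eye"]
for q in[(-140,20,26),(-140,39,26),(-140,29,0),(-140,44,22)]:print(q,((proj(K,E,world(p,ch(*q)))-[140,130])*2.4).round())
a=cv2.resize(ctrl.snapshot("wrist")[130:300,140:340,::-1],None,fx=2.4,fy=2.4,interpolation=cv2.INTER_CUBIC)
b=cv2.resize(ctrl.snapshot("scene")[150:218,220:276,::-1],None,fx=5,fy=6,interpolation=cv2.INTER_CUBIC)
cv2.imwrite("pics/w5.png",np.hstack([a,b]))
E
```

```text
6.95 [ 0.48308321 -0.06195805  0.0715543 ] [-1.79999718e+02 -6.51962059e-03  1.65181053e+02] 0.04214880327536038 [-0.08694105  0.30993917 -0.21122043]
[0.5 0.2 0.6]
(-140, 20, 26) [230. 305.]
(-140, 39, 26) [305. 305.]
(-140, 29, 0) [267. 287.]
(-140, 44, 22) [324. 302.]
```

View pics/w5.png

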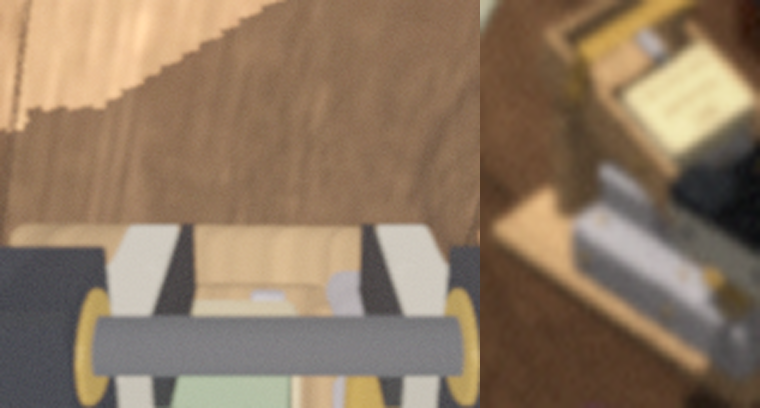

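The bar's upper front edge is at about (235,302), against 305 predicted for level with the outlet. It stays the same distance from the finger as before, so it is resting on it. The second bar is seated and the key is up, so I hand in.

```bash
python3 -c "
from plant import ctrl
print(ctrl.close_job())"
```

```text
the job is handed in; nothing more can be done
None
```

The front bar is held by the finger with its front face level with the chute's open end (within a few millimetres by camera); the key is up, the next bar is seated, and I moved nothing else. The job is handed in at about 7 s of the 32 s, with no verdict returned.

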